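# Load the dry-cabinet door and prove its refitted roller catch

## Task

Stand the orange-capped sample jar upright in the white rack on the inside of the open dry-cabinet door, then gently push the door shut until its roller catch snaps in and it stays shut with your hand off it for a second, without driving it hard into the rubber buffer. Then pull it back through the catch, swing it wide open again (60 degrees or more) and let go, with the jar still standing in the rack and everything else on the bench left where it is.

Things in the scene. Friction and masses are not known exactly. Their poses are not given: they have to be found in the camera images.
- jar: the sample jar: clear glass, white inside, orange cap; 44 mm across up to 56 mm, cap 39 mm across, 72 mm tall in all; about 130 g. Origin under its centre, z up
- cabinet: grey bench-top dry cabinet, fixed: 260 mm wide (y), 170 mm deep, roof at 210 mm. Origin on the bench under the middle of its front edge, x inwards, y to its left (as the robot sees it), z up. A catch unit with a white roller and a black buffer stands on the roof at the front right corner, up to 19 mm above the roof
- door: clear door with blue frame, 250 mm wide, 15 mm thick, 30 to 210 mm above the bench, hinged at its left edge, opening towards the robot. Origin on the hinge axis at bench height, in the middle of the thickness; x is its normal to the inner side (into the cabinet when shut), y runs along the door from the free edge to the hinge, z up
- swing (a joint): angle of the door (rad), growing as it opens (clockwise from above), at most 1.75. 0 is nominally shut, but the catch was refitted and its setting is unknown: the door rests shut anywhere from -0.04 to +0.06. Away from the catch it turns freely, slightly damped (0.5 N m s/rad), and stays where it is left
- buffer (a joint): travel of the sprung rubber buffer beside the catch on which the door's tab comes to rest (m): 0 free, grows as it is pressed in. 4 N to start, then 10 N per mm; the door snapping in by itself presses it in by up to 1 mm for a moment; more than 1.3 mm (about 17 N) is too hard
- roller (a joint): sideways travel of the catch's sprung white roller (m): 0 when the striker post does not touch it, about 3 to 6 mm on the crest, 1 to 6 mm with the door caught
- hinge (a point): point on the vertical hinge axis of the door, 195 mm above the bench
- handle (a point): on the axis of the vertical steel bar handle, 195 mm above the bench, where it is gripped from above. The bar is 10 mm thick, 42 mm from the outer face (axis to face), 195 mm from the hinge along the door, 120 to 215 mm above the bench; two rods at 130 and 185 mm hold it to the door. Axes as door
- striker_post (a point): brass striker post behind the steel tab on the door's top edge (tab to 228 mm). The catch's sprung roller pushes back from about 0.05 rad before rest, with up to 7 to 15 N at the handle; 2 to 3 mm (0.01 to 0.015 rad) before rest the crest is passed and it pulls the door in with 2 to 6 N, onto the buffer. Let go before the crest, it pushes the door out again. Axes as door
- rack (a point): centre of the floor of the rack's pocket, 110 mm above the bench, on the inner side of the door, 115 mm from the hinge along the door and 42 mm from the middle of the door's thickness. The pocket measures 64 mm across the door and 80 mm along it, with walls 32 mm high, 3 to 4 mm thick. Axes as door
- spare_jar: another glass jar just like it but with a blue cap, 44 mm across, 72 mm tall; origin under its centre; leave alone
- die_ring: grey graphite die ring, 90 mm across, 16 mm tall; origin under its centre; leave alone
- crucible: white ceramic crucible, 56 mm across, 45 mm tall; origin under its centre; leave alone
- spatula: spatula 190 mm long lying on the bench; leave alone
- flask: amber bottle, 64 mm across, 150 mm tall; origin under its centre; leave alone
- plunger: upright steel press plunger, 34 mm across, 60 mm tall; origin under its centre; leave alone

How it is judged:
By the outcome, as a careful person would: the job done as asked, in the order asked, and still so for the second after the job is handed in, with the robot touching nothing.
It also fails if it takes over 72 s, if anything falls off the work surface, if the arm or the gripper's body presses on something with over 40 N, if the wrist force passes 120 N, or if a joint passes its speed limit or range.

## Robot

A 7-joint arm with a two-finger parallel gripper is mounted at the origin on the work surface. World frame = base frame: x ahead of the robot, y to its left, z up, the work surface at z = 0. Lengths are in m, angles in rad, forces in N, time in s.
With the tool pointing down it reaches from about 0.4 to 0.85 m from the base axis. Payload 10.4 kg.
Tool frame: the origin (TCP) lies at the very end of the fingers, on their centre line; the grasp point (between the pads) lies 19 mm behind it (manip.grip_depth is the distance from the TCP to the grasp point, in m); z points along the fingers, y is the line along which they close (so a half turn about z gives the same grasp; the last joint's range is limited). The gripper opens to 87 mm and grips with 3 to 60 N. Pads are 19 mm wide; open, the fingers measure 117 mm over their backs; the gripper's body (75 mm by 190 mm) begins 51 mm behind the grasp point.
Start: joints at [1.137, 0.332, -0.065, 1.46, 0.022, 1.35, -0.088], TCP at [0.25, -0.573, 0.184] pointing down, gripper open.
Joint ranges: [-2.6, 2.6], [-0.5, 2.12], [-1.47, 1.34], [0.16, 2.42], [-1.27, 4.41], [0.06, 2.06], [-2.6, 2.6]. Speed limits (rad/s): [2.22, 2.22, 2.79, 2.79, 3.14, 3.14, 3.14].

## Interface

Orientations are given as a rotation vector (axis times angle).
In Python, from plant import manip gives the robot as it stands.
- The arm moves only by the shell command python3 -m jog 'ROWS' [FORCE]. ROWS is a JSON object whose one key "motion" holds a list of rows, each an object of numbers: "ax", "ay", "az": the turn, a rotation vector about the world's x, y, z in rad; "dx", "dy", "dz": the shift along the world's x, y, z in cm; "gripper": the finger opening in cm, from 0 to 8.7. In form: {"motion": [{"ax": .., "ay": .., "az": .., "dx": .., "dy": .., "dz": .., "gripper": ..}, ...]}. A call has exactly 8 rows; each row shifts and turns the commanded pose from where the row before left it; what a row does not reach is not made up. A row lasts 1/8 s, in which the tool goes at most 62.5 mm and 10.7 degrees, less where a joint would pass 70% of its speed; a pose out of reach is approached as far as the arm can. A call is refused whole if a number of a shift passes 6.25 or a number of a turn 0.188, either way. A call with a gripper value outside its range is refused whole. The fingers move at their own pace and stop on an object; FORCE is the grip in N (left out, the last holds). Time passes only in rows, so rows that do not move let the fingers close, or fill a call up. It gives the time, the measured TCP pose, the force, the opening and the grip force at its end, in the units of the state.
- manip.observe(): the state, without advancing time (a new reading comes with each control period).
- manip.grab_frame(name): name is "scene" or "top"; returns a dict with "frame" (420x560x3 uint8, red, green, blue), "intrinsics" (3x3 intrinsics, pixels), "k1" (the pictures are not rectified: a ray, as slopes to the right and down, at radius r is drawn at 1 + k1 r^2 times it, then the intrinsics apply), "T" (4x4, takes a point from camera to world coordinates). Camera axes: x right, y down, z forward; pixel columns grow to the right and rows downward; lengths in m; the calibration is good to about 2 mm. A picture is of the moment at which its call begins. There is no depth.
- manip.job_done(): hands the job in; it is judged then, once.
The state is a dict: "time_s": time; "joint_positions": joint angles; "dq": joint speeds; "tau": joint torques, N m; "eef_pos": TCP position; "tool_rot": TCP orientation; "force": force on the tool from outside, world axes, zero at the start; "ft_torque": the same for the moment, N m; "opening": opening from 0.0 (shut) to 1.0 (fully open); "grip_force": force on a finger pad.
Only numpy, scipy, OpenCV 4.12 (cv2) and the standard library are available. Lean on these libraries where they do the work, as an engineer would, in place of code of your own. Each camera call takes 0.05 s, during which the arm holds its last target. There are 200 camera calls.

## Working session

There is one attempt and no reset: what is moved stays moved. The work goes in short steps, Python scripts to look and compute and a shell command to move; the robot and the scene stay as the last step left them, time stands still between calls to the robot, and variables do not carry over. Pictures are saved under pics/ and viewed, at most 10 in all, crops included, and the job is handed in when it is done.

```bash
mkdir -p pics && ls
python3 - <<'E'
from plant import manip
import cv2,numpy as np,json
for n in("scene","top"):
    f=manip.grab_frame(n); cv2.imwrite(f"pics/{n}0.png",f["frame"][:,:,::-1])
    print(n,np.round(f["intrinsics"],1).tolist(),f["k1"],np.round(f["T"],4).tolist())
s=manip.observe();print(s)
E
```

```text
pics
scene [[431.0, 0.0, 287.3], [0.0, 431.0, 207.2], [0.0, 0.0, 1.0]] 0.005787984597640342 [[-0.8483, 0.3277, -0.416, 0.9598], [0.5295, 0.5358, -0.6577, 0.744], [0.0074, -0.7782, -0.628, 0.7947], [0.0, 0.0, 0.0, 1.0]]
top [[476.1, 0.0, 278.0], [0.0, 476.1, 201.5], [0.0, 0.0, 1.0]] -0.07768567133241745 [[0.0055, -0.9986, 0.0532, 0.4661], [-0.9998, -0.0064, -0.0172, 0.0483], [0.0175, -0.0531, -0.9984, 1.3049], [0.0, 0.0, 0.0, 1.0]]
{'time_s': 0.1, 'joint_positions': array([ 1.13739565,  0.33280363, -0.0647307 ,  1.46087386,  0.02158405,
        1.34991414, -0.08844297]), 'dq': array([-0.0007849 , -0.00204692, -0.00048615, -0.0031869 , -0.00011275,
        0.00090548, -0.00043968]), 'tau': array([ 1.64858458e-03, -6.24547577e+01,  2.49470113e-02, -3.90716171e+01,
       -6.14047539e-02,  3.65363248e-02,  1.69072530e-05]), 'eef_pos': array([ 0.24944221, -0.57261706,  0.18372887]), 'tool_rot': array([-3.07427922e+00, -6.40654477e-01,  4.71046980e-04]), 'force': array([ 1.23230038,  0.21104575, -0.0846707 ]), 'ft_torque': array([0.00803967, 0.01615194, 0.02441866]), 'grip_force': 0.0, 'opening': 1.0000788430685843}
```

View pics/scene0.png

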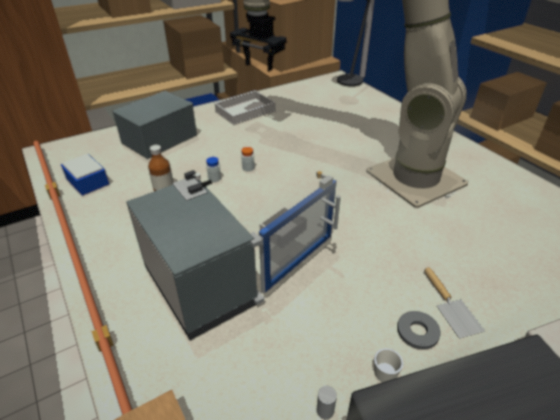

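View pics/top0.png

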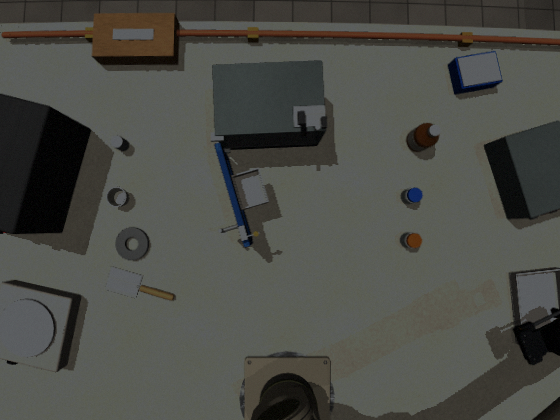

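The top view shows the jar's orange cap near (412,241), the spare's blue cap near (413,196) and the flask near (425,135). The door runs from its hinge near (218,143) to its free edge near (247,243), with the rack near (254,189). I'll enlarge the parts that matter.

```bash
cat > h.py <<'E'
from plant import manip
import cv2,numpy as np
from scipy.spatial.transform import Rotation as R
def px2w(f,u,v,z):
    K=f["intrinsics"];T=f["T"];d=np.array([(u-K[0,2])/K[0,0],(v-K[1,2])/K[1,1]])
    s=d.copy()
    for _ in range(20): s=d/(1+f["k1"]*(s@s))
    r=T[:3,:3]@np.array([*s,1]);o=T[:3,3]
    return o+r*(z-o[2])/r[2]
def w2px(f,p):
    c=np.linalg.inv(f["T"])@np.array([*p,1]);s=c[:2]/c[2];s=s*(1+f["k1"]*(s@s));K=f["intrinsics"]
    return K[0,0]*s[0]+K[0,2],K[1,1]*s[1]+K[1,2]
def crop(f,name,u0,v0,w,h,k,gain=1.8):
    im=f["frame"][v0:v0+h,u0:u0+w,::-1]
    im=cv2.convertScaleAbs(cv2.resize(im,None,fx=k,fy=k,interpolation=cv2.INTER_CUBIC),alpha=gain)
    for i in range(0,w,10): cv2.line(im,(i*k,0),(i*k,6 if i%50 else 14),(0,255,255),1)
    for i in range(0,h,10): cv2.line(im,(0,i*k),(6 if i%50 else 14,i*k),(0,255,255),1)
    cv2.imwrite(name,im)
def blob(f,lo,hi,box):
    u0,v0,u1,v1=box;hsv=cv2.cvtColor(f["frame"],cv2.COLOR_RGB2HSV)[v0:v1,u0:u1]
    m=cv2.inRange(hsv,lo,hi);n,l,st,c=cv2.connectedComponentsWithStats(m);i=1+st[1:,4].argmax()
    return c[i]+[u0,v0],st[i]
E
python3 - <<'E'
from h import *
f=manip.grab_frame("top");crop(f,"pics/a.png",200,50,135,200,3)
g=manip.grab_frame("scene")
c,st=blob(f,(3,120,60),(18,255,255),(395,225,430,260));print(c,st,px2w(f,*c,.066))
c,st=blob(g,(3,120,60),(18,255,255),(235,140,262,175));print(c,st,px2w(g,*c,.066))
c,st=blob(f,(100,120,60),(125,255,255),(395,180,430,210));print('blue',c,px2w(f,*c,.066))
E
```

```text
[414.34146341 240.25609756] [ 13   8  14  15 164] [ 0.43244032 -0.33179839  0.066     ]
[246.88607595 150.89873418] [ 7  7 11  9 79] [ 0.43539941 -0.3307428   0.066     ]
blue [414.94155844 194.43506494] [ 0.55305895 -0.33442384  0.066     ]
```

View pics/a.png

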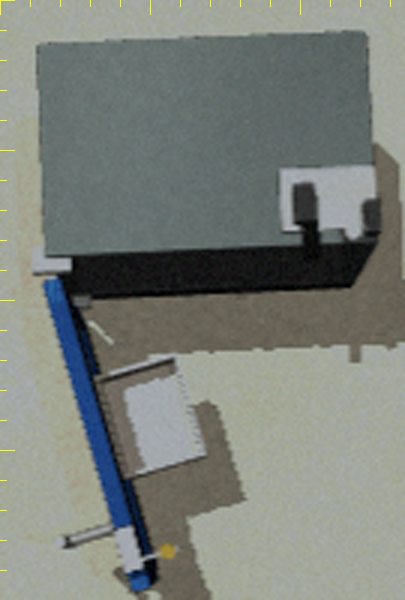

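The crop (3x, offset 200,50) shows the roof corners at (37,45), (368,32) and (45,257). The door's top edge runs from (52,281) to about (143,586). The handle top is at (66,543), the brass post at (167,551), and the rack floor's corners are about (125,398), (183,377), (205,455) and (140,473).

Run:
```python
from h import *
from scipy.optimize import least_squares
f=manip.grab_frame("top");g=manip.grab_frame("scene")
P=lambda u,v,z: px2w(f,200+u/3-.33,50+v/3-.33,z)
for n,u,v,z in [("roofLB",37,45,.21),("roofRB",368,32,.21),("roofLF",45,257,.21),("hingeTopL",44,283,.21),("hingeTopR",61,278,.21),("freeL",131,590,.21),("freeR",150,585,.21),("handle",66,543,.215),("post",167,551,.225)]:
    print(n,np.round(P(u,v,z),4))
# fit door: obs (local pt, pixel)
obs=[((-.0075,0,.21),44,283),((.0075,0,.21),61,278),((-.0495,-.195,.215),66,543),((-.0075,-.25,.21),131,590)]
def loc(q,l):
    c,s=np.cos(q[2]),np.sin(q[2]);return np.array([q[0]+c*l[0]-s*l[1],q[1]+s*l[0]+c*l[1],l[2]])
W=[P(u,v,l[2]) for l,u,v in obs]
r=least_squares(lambda q:np.concatenate([(loc(q,l)-w)[:2] for (l,_,_),w in zip(obs,W)]),[.65,.17,-1.3])
print(r.x,np.degrees(r.x[2]),np.round(r.fun*1e3,1))
for n,l in [("handle",(-.0495,-.195,.195)),("rack",(.042,-.115,.11)),("hinge",(0,0,.195))]:
    p=loc(r.x,l);print(n,np.round(p,4),np.round((np.array(w2px(f,p))-[200,50])*3),np.round(w2px(g,p)))
for a in [(.01,-.155),(.074,-.155),(.074,-.075),(.01,-.075)]:
    print('pocket top',np.round((np.array(w2px(f,loc(r.x,(*a,.142))))-[200,50])*3))
    if a[0]>.05: print(np.round(w2px(g,loc(r.x,(*a,.142)))))
print('scene handle top',np.round(w2px(g,loc(r.x,(-.0495,-.195,.215)))),'hinge top',np.round(w2px(g,loc(r.x,(0,0,.21)))),'free',np.round(w2px(g,loc(r.x,(0,-.25,.21)))))
crop(g,"pics/b.png",225,160,130,150,4,1.3)
```

```text
roofLB [0.8457 0.1864 0.21  ]
roofRB [ 0.859  -0.0736  0.21  ]
roofLF [0.6773 0.1773 0.21  ]
hingeTopL [0.657  0.1777 0.21  ]
hingeTopR [0.661  0.1646 0.21  ]
freeL [0.421  0.1082 0.21  ]
freeR [0.4249 0.0938 0.21  ]
handle [0.4566 0.1578 0.215 ]
post [0.4511 0.0805 0.225 ]
[ 0.65940439  0.17124099 -1.27181751] -72.86977540306209 [ 0.2  0.7  0.7 -0.6  1.9  3.4 -2.7 -3.5]
handle [0.4585 0.1611 0.195 ] [ 63. 539.] [337. 203.]
rack [0.5619 0.0972 0.11  ] [151. 416.] [283. 231.]
hinge [0.6594 0.1712 0.195 ] [ 54. 282.] [261. 237.]
pocket top [126. 471.]
pocket top [201. 448.]
[284. 207.]
pocket top [173. 355.]
[261. 223.]
pocket top [ 98. 377.]
scene handle top [338. 196.] hinge top [261. 232.] free [334. 178.]
```

View pics/b.png

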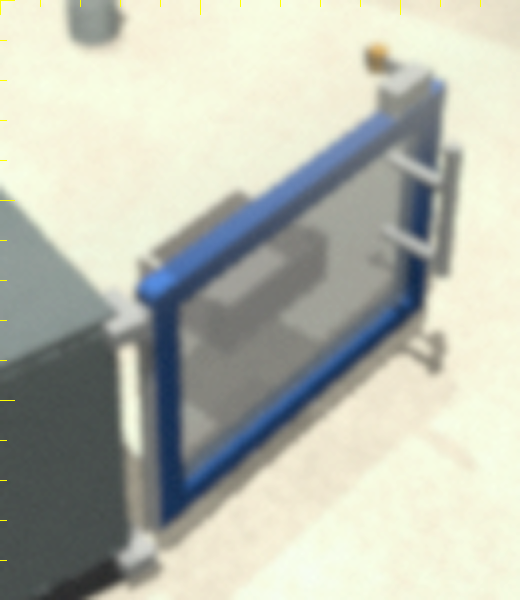

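Both views agree on the door to within a few mm. It is about 76° open, the hinge is at (0.659,0.171) and the jar is at (0.434,-0.331). Next are the tool axes and the shifts needed to reach the jar.

```bash
cat >> h.py <<'E'
def st():
    s=manip.observe();M=R.from_rotvec(s["tool_rot"]).as_matrix()
    print("t%.2f"%s["time_s"],"p",np.round(s["eef_pos"],4),"yawY %.2f"%np.degrees(np.arctan2(M[1,1],M[0,1])),"tz",np.round(M[:,2],3),"F",np.round(s["force"],1),"op %.1f gf %.1f"%(s["opening"]*87,s["grip_force"]),"q",np.round(s["joint_positions"],2))
    return s
def to(x,y,z,yaw=None):
    s=st();print("d cm",np.round((np.array([x,y,z])-s["eef_pos"])*100,2))
    if yaw is not None:
        M=R.from_rotvec(s["tool_rot"]).as_matrix();c,si=np.cos(np.radians(yaw)),np.sin(np.radians(yaw))
        G=np.array([[si,c,0],[-c,si,0],[0,0,-1]]) # x,y,z columns: y=(c,si)
        print("rotvec",np.round(R.from_matrix(G@M.T).as_rotvec(),3))
E
python3 -c "
from h import *
to(.434,-.331,.125,-90);to(.434,-.331,.036,17)"
```

```text
t0.30 p [ 0.2495 -0.5729  0.1842] yawY -66.47 tz [-0.  0. -1.] F [0.3 0.1 0.3] op 87.0 gf 0.0 q [ 1.14  0.33 -0.06  1.46  0.02  1.35 -0.09]
d cm [18.45 24.19 -5.92]Traceback (most recent call last):
  File "<string>", line 3, in <module>
    to(.434,-.331,.125,-90);to(.434,-.331,.036,17)
    ~~^^^^^^^^^^^^^^^^^^^^^
  File "h.py", line 32, in to
    print("rotvec",np.round(R.from_matrix(G@M.T).as_rotvec(),3))
                            ~~~~~~~~~~~~~^^^^^^^
  File "scipy/spatial/transform/_rotation.pyx", line 1143, in scipy.spatial.transform._rotation.Rotation.from_matrix
ValueError: Non-positive determinant (left-handed or null coordinate frame) in rotation matrix 0: [[-9.16827312e-01 -3.99283958e-01  3.02547326e-05]
 [-3.99283914e-01  9.16827241e-01  4.08597858e-04]
 [ 1.90884933e-04 -3.62533448e-04  9.99999916e-01]].
```

```bash
sed -i 's/\[\[si,c,0\],\[-c,si,0\]/[[-si,c,0],[c,si,0]/' h.py && python3 -m jog '{"motion":[{"az":0.18,"dx":2.3,"dy":3.02,"dz":-0.7,"gripper":8.7},{"az":0.18,"dx":2.3,"dy":3.02,"dz":-0.7,"gripper":8.7},{"az":0.18,"dx":2.3,"dy":3.02,"dz":-0.7,"gripper":8.7},{"az":0.18,"dx":2.3,"dy":3.02,"dz":-0.7,"gripper":8.7},{"az":0.18,"dx":2.3,"dy":3.02,"dz":-0.7,"gripper":8.7},{"az":0.18,"dx":2.3,"dy":3.02,"dz":-0.7,"gripper":8.7},{"az":0.18,"dx":2.3,"dy":3.02,"dz":-0.7,"gripper":8.7},{"az":0.18,"dx":2.3,"dy":3.02,"dz":-0.7,"gripper":8.7}]}' 20; python3 -c "
from h import *
to(.434,-.331,.038,17)"
```

```text
t0.30 p [ 0.2495 -0.5729  0.1842] yawY -66.47 tz [-0.  0. -1.] F [0.3 0.1 0.3] op 87.0 gf 0.0 q [ 1.14  0.33 -0.06  1.46  0.02  1.35 -0.09]
d cm [ 18.45  24.19 -14.62]
rotvec [-0.    -0.     1.457]schema error: expected keys ax, ay, az, dx, dy, dz, gripper
```

```bash
python3 -m jog '{"motion":[{"ax":0,"ay":0,"az":0.18,"dx":2.3,"dy":3.02,"dz":-0.7,"gripper":8.7},{"ax":0,"ay":0,"az":0.18,"dx":2.3,"dy":3.02,"dz":-0.7,"gripper":8.7},{"ax":0,"ay":0,"az":0.18,"dx":2.3,"dy":3.02,"dz":-0.7,"gripper":8.7},{"ax":0,"ay":0,"az":0.18,"dx":2.3,"dy":3.02,"dz":-0.7,"gripper":8.7},{"ax":0,"ay":0,"az":0.18,"dx":2.3,"dy":3.02,"dz":-0.7,"gripper":8.7},{"ax":0,"ay":0,"az":0.18,"dx":2.3,"dy":3.02,"dz":-0.7,"gripper":8.7},{"ax":0,"ay":0,"az":0.18,"dx":2.3,"dy":3.02,"dz":-0.7,"gripper":8.7},{"ax":0,"ay":0,"az":0.18,"dx":2.3,"dy":3.02,"dz":-0.7,"gripper":8.7}]}' 20; python3 -c "
from h import *
to(.434,-.331,.038,17)"
```

```text
time_s: 1.3
eef_pos: [0.4343, -0.3304, 0.1284]
tool_rot: [1.882, 2.515, -0.0]
force: [0.3, -0.2, -0.3]
opening: 1.002
grip_force: 0.0
t1.30 p [ 0.4343 -0.3304  0.1284] yawY 16.38 tz [ 0. -0. -1.] F [ 0.3 -0.2 -0.3] op 87.2 gf 0.0 q [ 0.93  0.23 -0.42  1.73  0.1   1.21  0.78]
d cm [-0.03 -0.06 -9.04]
rotvec [0.    0.    0.011]
```

Tracking is accurate, so descend and grip the jar body.

```bash
python3 -m jog '{"motion":[{"ax":0,"ay":0,"az":0.01,"dx":0,"dy":-0.05,"dz":-3,"gripper":8.7},{"ax":0,"ay":0,"az":0,"dx":0,"dy":0,"dz":-3,"gripper":8.7},{"ax":0,"ay":0,"az":0,"dx":0,"dy":0,"dz":-2,"gripper":8.7},{"ax":0,"ay":0,"az":0,"dx":0,"dy":0,"dz":-1.05,"gripper":8.7},{"ax":0,"ay":0,"az":0,"dx":0,"dy":0,"dz":0,"gripper":5},{"ax":0,"ay":0,"az":0,"dx":0,"dy":0,"dz":0,"gripper":3.8},{"ax":0,"ay":0,"az":0,"dx":0,"dy":0,"dz":0,"gripper":3.8},{"ax":0,"ay":0,"az":0,"dx":0,"dy":0,"dz":0,"gripper":3.8}]}' 20; python3 -c "
from h import *
st()"
```

```text
time_s: 2.3
eef_pos: [0.4339, -0.3321, 0.0385]
tool_rot: [1.877, 2.518, -0.0]
force: [0.8, -0.7, 0.4]
opening: 0.631
grip_force: 0.0
t2.30 p [ 0.4339 -0.3321  0.0385] yawY 16.61 tz [ 0.001 -0.001 -1.   ] F [ 0.8 -0.7  0.4] op 54.9 gf 0.0 q [ 0.92  0.32 -0.41  1.82  0.15  1.03  0.75]
```

```bash
python3 -m jog '{"motion":[{"ax":0,"ay":0,"az":0,"dx":0,"dy":0,"dz":0,"gripper":3.8},{"ax":0,"ay":0,"az":0,"dx":0,"dy":0,"dz":0,"gripper":3.8},{"ax":0,"ay":0,"az":0,"dx":0,"dy":0,"dz":0,"gripper":3.8},{"ax":0,"ay":0,"az":0,"dx":0,"dy":0,"dz":0,"gripper":3.8},{"ax":0,"ay":0,"az":0,"dx":0,"dy":0,"dz":1,"gripper":3.8},{"ax":0,"ay":0,"az":0,"dx":0,"dy":0,"dz":2,"gripper":3.8},{"ax":0,"ay":0,"az":0,"dx":0,"dy":0,"dz":3,"gripper":3.8},{"ax":0,"ay":0,"az":0,"dx":0,"dy":0,"dz":4,"gripper":3.8}]}' 20; python3 -c "
from h import *
s=st()
g=manip.grab_frame('scene');crop(g,'pics/c.png',200,100,100,80,6,1.3)
# release target: rack pocket, 8 mm towards hinge, 5 mm off the door
th=-1.272;c,si=np.cos(th),np.sin(th);l=(.047,-.105)
t=[.6594+c*l[0]-si*l[1],.1712+si*l[0]+c*l[1]];print(t)
to(*t,.26,17)
"
```

```text
time_s: 3.3
eef_pos: [0.4333, -0.3316, 0.1391]
tool_rot: [-1.876, -2.519, -0.0]
force: [0.5, -0.3, 0.2]
opening: 0.435
grip_force: 0.0
t3.30 p [ 0.4333 -0.3316  0.1391] yawY 16.62 tz [-0.001  0.001 -1.   ] F [ 0.5 -0.3  0.2] op 37.9 gf 0.0 q [ 0.94  0.22 -0.42  1.72  0.09  1.23  0.79]
[np.float64(0.5728877855494103), np.float64(0.09537364079124469)]
t3.35 p [ 0.4358 -0.3331  0.1452] yawY 16.63 tz [ 0.006 -0.004 -1.   ] F [ 1.5 -1.   5.2] op 38.0 gf 0.0 q [ 0.94  0.21 -0.42  1.71  0.09  1.23  0.79]
d cm [13.71 42.85 11.48]
rotvec [0.004 0.006 0.007]
```

View pics/c.png

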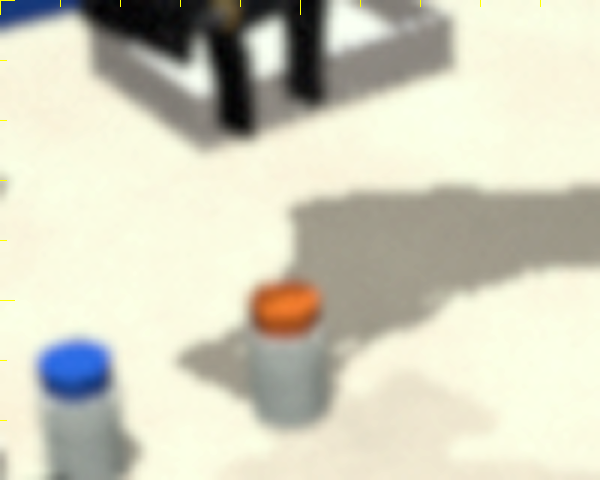

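The crop shows the jar still standing upright at its old place, with the cap at (247,151). The commanded 3.8 cm opening was too close to the jar's own width to hold it. I'll go back down, close further, and check the grip force before lifting.

```bash
python3 -m jog '{"motion":[{"ax":0,"ay":0,"az":0,"dx":0,"dy":0,"dz":0,"gripper":8},{"ax":0,"ay":0,"az":0,"dx":0,"dy":0,"dz":0,"gripper":8},{"ax":0,"ay":0,"az":0,"dx":0,"dy":0,"dz":0,"gripper":8},{"ax":0,"ay":0,"az":0,"dx":0,"dy":0,"dz":0,"gripper":8},{"ax":0,"ay":0,"az":0,"dx":0,"dy":0,"dz":-3,"gripper":8},{"ax":0,"ay":0,"az":0,"dx":0,"dy":0,"dz":-3,"gripper":8},{"ax":0,"ay":0,"az":0,"dx":0,"dy":0,"dz":-2.5,"gripper":8},{"ax":0,"ay":0,"az":0,"dx":0,"dy":0,"dz":-1.5,"gripper":8}]}' 25; python3 -m jog '{"motion":[{"ax":0,"ay":0,"az":0,"dx":0,"dy":0,"dz":0,"gripper":2},{"ax":0,"ay":0,"az":0,"dx":0,"dy":0,"dz":0,"gripper":2},{"ax":0,"ay":0,"az":0,"dx":0,"dy":0,"dz":0,"gripper":2},{"ax":0,"ay":0,"az":0,"dx":0,"dy":0,"dz":0,"gripper":2},{"ax":0,"ay":0,"az":0,"dx":0,"dy":0,"dz":0,"gripper":2},{"ax":0,"ay":0,"az":0,"dx":0,"dy":0,"dz":0,"gripper":2},{"ax":0,"ay":0,"az":0,"dx":0,"dy":0,"dz":0,"gripper":2},{"ax":0,"ay":0,"az":0,"dx":0,"dy":0,"dz":0,"gripper":2}]}' 25 ; python3 -c "
from h import *
st()"
```

```text
time_s: 4.35
eef_pos: [0.433, -0.3315, 0.0365]
tool_rot: [-1.876, -2.518, -0.0]
force: [1.3, -0.2, 0.1]
opening: 0.921
grip_force: 0.0
time_s: 5.35
eef_pos: [0.4336, -0.3319, 0.038]
tool_rot: [1.877, 2.519, 0.0]
force: [-0.2, 0.4, -0.5]
opening: 0.239
grip_force: 0.0
t5.35 p [ 0.4336 -0.3319  0.038 ] yawY 16.62 tz [ 0.  0. -1.] F [-0.2  0.4 -0.5] op 20.8 gf 0.0 q [ 0.92  0.32 -0.41  1.82  0.15  1.03  0.75]
```

The fingers closed on nothing, so my jar position must be off. I'll compare where the hand and jar appear in the images.

Run:
```python
from h import *
f=manip.grab_frame("top");g=manip.grab_frame("scene")
p=manip.observe()["eef_pos"]
print('tcp',w2px(f,p),w2px(g,p))
for F,b in((f,(395,215,440,265)),(g,(225,130,275,185))):
    try: c,s=blob(F,(3,120,60),(18,255,255),b);print(c,s,px2w(F,*c,.066))
    except Exception as e: print(e)
a=cv2.resize(f["frame"][190:270,370:470,::-1],None,fx=4,fy=4,interpolation=2)
b=cv2.resize(g["frame"][100:180,200:300,::-1],None,fx=4,fy=4,interpolation=2)
cv2.imwrite("pics/d.png",np.hstack([cv2.convertScaleAbs(a,alpha=2),b]))
```

```text
tcp (np.float64(411.2329110552398), np.float64(239.52143719520157)) (np.float64(247.6442854526448), np.float64(158.00505566276473))
[410. 241.] [14 26  3  1  3] [ 0.43047587 -0.3201839   0.066     ]
[247.63380282 150.77464789] [17 16 11 10 71] [ 0.43299782 -0.33016921  0.066     ]
```

View pics/d.png

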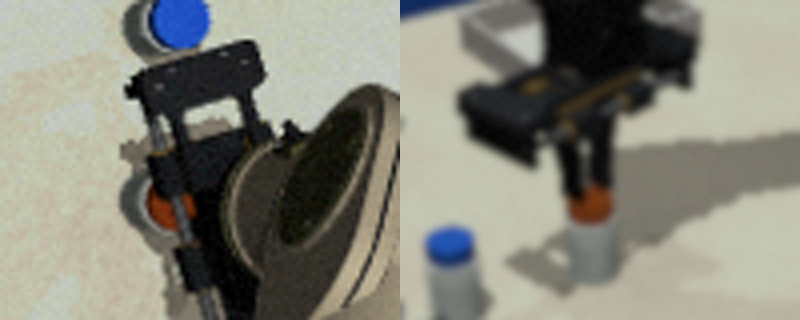

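Run:
```python
from h import *
g=manip.grab_frame("scene");print(manip.grip_depth)
a=np.radians(16.6);d=np.array([np.cos(a),np.sin(a),0])
for p,o in((np.array([.4345,-.3323,.142]),.019),(np.array([.4336,-.3319,.038]),.0104)):
    for s in(-1,1):
        print(np.round(w2px(g,p+s*d*(o+.007)),1))
    print(np.round(w2px(g,p+[0,0,.034]),1))
```

```text
0.0187
[251.6 126.5]
[239.5 132.6]
[245.  119.6]
[251.5 155.9]
[243.8 160.2]
[247.1 149. ]
```

```bash
python3 -m jog '{"motion":[{"ax":0,"ay":0,"az":0,"dx":0,"dy":0,"dz":2,"gripper":2},{"ax":0,"ay":0,"az":0,"dx":0,"dy":0,"dz":3,"gripper":2},{"ax":0,"ay":0,"az":0,"dx":0,"dy":0,"dz":3,"gripper":2},{"ax":0,"ay":0,"az":0,"dx":0,"dy":0,"dz":2,"gripper":2},{"ax":0,"ay":0,"az":0,"dx":0,"dy":0,"dz":0,"gripper":8.7},{"ax":0,"ay":0,"az":0,"dx":0,"dy":0,"dz":0,"gripper":8.7},{"ax":0,"ay":0,"az":0,"dx":0,"dy":0,"dz":0,"gripper":8.7},{"ax":0,"ay":0,"az":0,"dx":0,"dy":0,"dz":0,"gripper":8.7}]}' 25 >/dev/null
python3 - <<'E'
from h import *
f=manip.grab_frame("top");g=manip.grab_frame("scene");s=st();p=s["eef_pos"];M=R.from_rotvec(s["tool_rot"]).as_matrix()
def mk(F,im,M,p,k,u0,v0,o=None):
    # body box bottom outline at 70 mm behind tip, tip dots
    for sg in(-1,1):
        q=np.array(w2px(F,p+sg*M[:,1]*.051));cv2.circle(im,tuple(int(x) for x in (q-[u0,v0])*k),3,(0,0,255),-1)
    pts=[w2px(F,p+M[:,0]*a*.0375+M[:,1]*b*.095-M[:,2]*.07) for a,b in((1,1),(1,-1),(-1,-1),(-1,1))]
    cv2.polylines(im,[((np.array(pts)-[u0,v0])*k).astype(np.int32)],True,(0,255,0),1)
def cr(im,u0,v0,k=4,gain=1.):
    return cv2.convertScaleAbs(cv2.resize(im[v0:v0+75,u0:u0+100],None,fx=k,fy=k,interpolation=2),alpha=gain)
A=cr(f["frame"][:,:,::-1],375,190,4,2.2);mk(f,A,M,p,4,375,190)
B=cr(g["frame"][:,:,::-1],200,80);mk(g,B,M,p,4,200,80)
p0=np.array([.2494,-.5727,.1838]);M0=R.from_rotvec([-3.07427922,-.640654,.00047]).as_matrix()
C=cr(cv2.imread("pics/top0.png"),460,300,4,2.2);mk(f,C,M0,p0,4,460,300)
D=cr(cv2.imread("pics/scene0.png"),210,5);mk(g,D,M0,p0,4,210,5)
cv2.imwrite("pics/e.png",np.vstack([np.hstack([A,B]),np.hstack([C,D])]))
E
```

```text
t6.60 p [ 0.4335 -0.3318  0.1376] yawY 16.62 tz [-0.  0. -1.] F [0.7 0.5 0.7] op 60.3 gf 0.0 q [ 0.94  0.22 -0.42  1.72  0.09  1.23  0.79]
```

View pics/e.png

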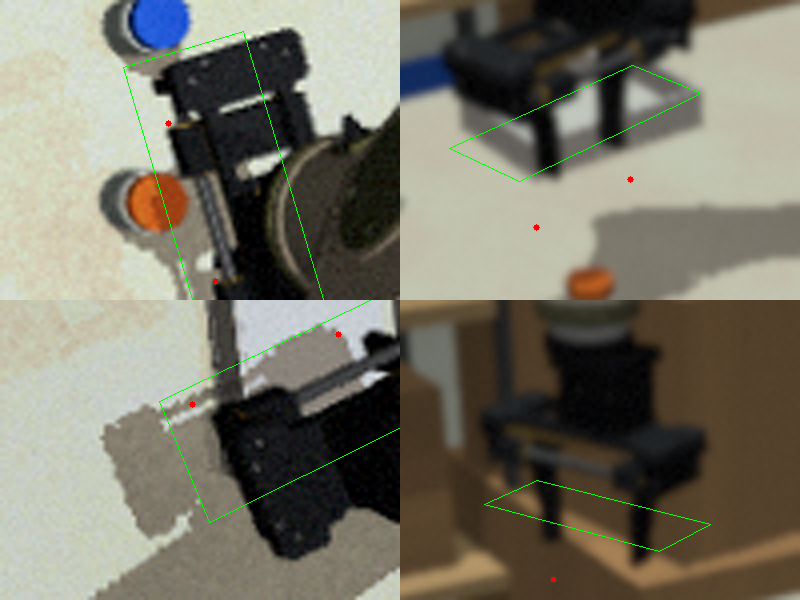

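Run:
```python
from h import *
f=manip.grab_frame("top");g=manip.grab_frame("scene")
print('base origin px',w2px(f,(0,0,.01)),w2px(g,(0,0,.01)))
print('top plate mid-> ',px2w(f,288,357,.01),px2w(f,244,390,.01),px2w(f,332,390,.01))
for u,v in((367,180),(467,182),(420,203)): print(px2w(g,u,v,.0))
# two-view triangulation of bench landmarks: flask cap, spare cap
c,_=blob(f,(100,120,60),(125,255,255),(395,180,430,210));d,_=blob(g,(100,120,60),(125,255,255),(200,150,225,175))
for z in(0.03,.066,.1): print(z,px2w(f,*c,z),px2w(g,*d,z))
```

```text
base origin px (np.float64(286.50860675278994), np.float64(399.27218836992694)) (np.float64(416.6740071549658), np.float64(175.20605758018937))
top plate mid->  [ 0.11465911 -0.00339014  0.01      ] [0.02508552 0.11490127 0.01      ] [ 0.02463826 -0.12317821  0.01      ]
[ 0.14311403 -0.07281918  0.        ]
[-0.12150982  0.10157807  0.        ]
[0.08529619 0.10123606 0.        ]
0.03 [ 0.55549475 -0.3454751   0.03      ] [ 0.53559752 -0.38649543  0.03      ]
0.066 [ 0.55297148 -0.334356    0.066     ] [ 0.55557095 -0.33326978  0.066     ]
0.1 [ 0.55058839 -0.32385463  0.1       ] [ 0.57443475 -0.28300111  0.1       ]
```

The base and the bench objects triangulate correctly, so the fit is sound. In both views the visible fingertips are about 34 mm higher than the reported TCP, and the fingers closed above the cap without touching it. Testing this: descend to a reported z of about 0.006 and close.

```bash
python3 -m jog '{"motion":[{"ax":0,"ay":0,"az":0,"dx":0,"dy":0,"dz":0,"gripper":8.7},{"ax":0,"ay":0,"az":0,"dx":0,"dy":0,"dz":-3,"gripper":8.7},{"ax":0,"ay":0,"az":0,"dx":0,"dy":0,"dz":-3,"gripper":8.7},{"ax":0,"ay":0,"az":0,"dx":0,"dy":0,"dz":-3,"gripper":8.7},{"ax":0,"ay":0,"az":0,"dx":0,"dy":0,"dz":-2,"gripper":8.7},{"ax":0,"ay":0,"az":0,"dx":0,"dy":0,"dz":-1.2,"gripper":8.7},{"ax":0,"ay":0,"az":0,"dx":0,"dy":0,"dz":-0.7,"gripper":8.7},{"ax":0,"ay":0,"az":0,"dx":0,"dy":0,"dz":0,"gripper":8.7}]}' 25; python3 -c "
from h import *
st()"; python3 -m jog '{"motion":[{"ax":0,"ay":0,"az":0,"dx":0,"dy":0,"dz":0,"gripper":2},{"ax":0,"ay":0,"az":0,"dx":0,"dy":0,"dz":0,"gripper":2},{"ax":0,"ay":0,"az":0,"dx":0,"dy":0,"dz":0,"gripper":2},{"ax":0,"ay":0,"az":0,"dx":0,"dy":0,"dz":0,"gripper":2},{"ax":0,"ay":0,"az":0,"dx":0,"dy":0,"dz":0,"gripper":2},{"ax":0,"ay":0,"az":0,"dx":0,"dy":0,"dz":0,"gripper":2},{"ax":0,"ay":0,"az":0,"dx":0,"dy":0,"dz":0,"gripper":2},{"ax":0,"ay":0,"az":0,"dx":0,"dy":0,"dz":0,"gripper":2}]}' 25 ; python3 -c "
from h import *
st()"
```

```text
time_s: 7.7
eef_pos: [0.4337, -0.332, 0.009]
tool_rot: [-1.877, -2.519, -0.0]
force: [-0.7, 0.5, 0.7]
opening: 0.999
grip_force: 0.0
t7.70 p [ 0.4337 -0.332   0.009 ] yawY 16.61 tz [ 0.  0. -1.] F [-0.7  0.5  0.7] op 87.0 gf 0.0 q [ 0.91  0.36 -0.4   1.84  0.17  0.97  0.73]
time_s: 8.7
eef_pos: [0.4338, -0.3319, 0.009]
tool_rot: [1.877, 2.519, 0.0]
force: [0.1, -0.3, -0.0]
opening: 0.496
grip_force: 25.0
t8.70 p [ 0.4338 -0.3319  0.009 ] yawY 16.62 tz [ 0. -0. -1.] F [ 0.1 -0.3 -0. ] op 43.1 gf 25.0 q [ 0.91  0.36 -0.4   1.84  0.17  0.97  0.73]
```

Gripped at 43 mm with 25 N. The jar's bottom was at 0 with a reported z of 0.009, so I have the height relation I need. Now lift and carry it over the rack, keeping it high.

```bash
python3 -m jog '{"motion":[{"ax":0,"ay":0,"az":0,"dx":0,"dy":0,"dz":1.5,"gripper":2},{"ax":0,"ay":0,"az":0,"dx":0,"dy":0,"dz":3,"gripper":2},{"ax":0,"ay":0,"az":0,"dx":0,"dy":0,"dz":4,"gripper":2},{"ax":0,"ay":0,"az":0,"dx":0,"dy":0,"dz":4,"gripper":2},{"ax":0,"ay":0,"az":0,"dx":0,"dy":0,"dz":4,"gripper":2},{"ax":0,"ay":0,"az":0,"dx":0.5,"dy":1.5,"dz":4,"gripper":2},{"ax":0,"ay":0,"az":0,"dx":1,"dy":3,"dz":2.5,"gripper":2},{"ax":0,"ay":0,"az":0,"dx":1.4,"dy":4,"dz":1,"gripper":2}]}' 25 && python3 -m jog '{"motion":[{"ax":0,"ay":0,"az":0,"dx":1.4,"dy":4.5,"dz":0,"gripper":2},{"ax":0,"ay":0,"az":0,"dx":1.5,"dy":4.7,"dz":0,"gripper":2},{"ax":0,"ay":0,"az":0,"dx":1.5,"dy":4.7,"dz":0,"gripper":2},{"ax":0,"ay":0,"az":0,"dx":1.5,"dy":4.7,"dz":0,"gripper":2},{"ax":0,"ay":0,"az":0,"dx":1.5,"dy":4.6,"dz":0,"gripper":2},{"ax":0,"ay":0,"az":0,"dx":1.4,"dy":4.3,"dz":0,"gripper":2},{"ax":0,"ay":0,"az":0,"dx":1.2,"dy":3.7,"dz":0,"gripper":2},{"ax":0,"ay":0,"az":0,"dx":1,"dy":3,"dz":0,"gripper":2}]}'
python3 - <<'E'
from h import *
f=manip.grab_frame("top");g=manip.grab_frame("scene")
to(.5729,.0954,.25,17)
crop(g,"pics/f1.png",235,110,100,75,4,1.2);crop(f,"pics/f2.png",215,130,100,75,4,2)
cv2.imwrite("pics/f.png",np.hstack([cv2.imread("pics/f1.png"),cv2.imread("pics/f2.png")]))
p=manip.observe()["eef_pos"];print('jar bottom centre px',w2px(g,p-[0,0,.009]),'cap top',w2px(g,p+[0,0,.063]))
for F,b in((g,(235,90,345,185)),(f,(215,130,315,205))):
    try: c,s=blob(F,(3,130,60),(18,255,255),b);print(c,s)
    except Exception as e: print(e)
E
```

```text
time_s: 9.7
eef_pos: [0.4629, -0.2468, 0.2516]
tool_rot: [1.878, 2.515, -0.0]
force: [0.2, -0.5, -1.7]
opening: 0.498
grip_force: 25.0
time_s: 10.7
eef_pos: [0.5725, 0.0967, 0.2498]
tool_rot: [1.876, 2.52, 0.0]
force: [0.2, -0.9, -1.8]
opening: 0.498
grip_force: 25.0
t10.80 p [0.5722 0.0993 0.2496] yawY 16.92 tz [-0.     0.002 -1.   ] F [-0.4  0.3 -2.3] op 42.9 gf 25.0 q [ 0.36  0.29 -0.75  1.45  0.2   1.48 -0.09]
d cm [ 0.07 -0.39  0.04]
rotvec [-0.002 -0.     0.001]
jar bottom centre px (np.float64(279.61346505752067), np.float64(188.1474872219478)) cap top (np.float64(279.4787815745617), np.float64(159.98101622713767))
[281.53403141 163.0104712 ] [ 40  66  15  15 191]
attempt to get argmax of an empty sequence
```

View pics/f.png

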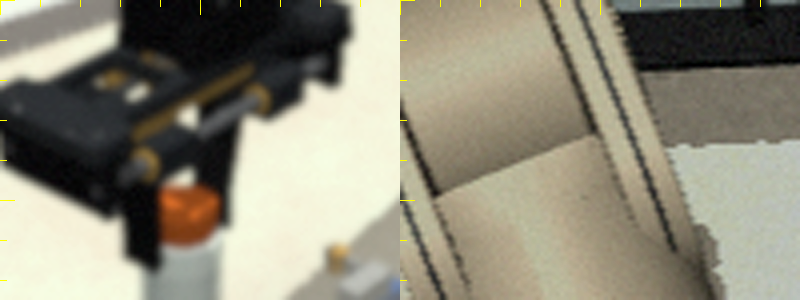

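The scene view shows the cap centre at about (280.6,163), within about 1 px of the prediction, so the jar is where I expect it above the rack. Descending.

```bash
python3 -m jog '{"motion":[{"ax":0,"ay":0,"az":0,"dx":0,"dy":-0.1,"dz":-1,"gripper":2},{"ax":0,"ay":0,"az":0,"dx":0,"dy":0,"dz":-2,"gripper":2},{"ax":0,"ay":0,"az":0,"dx":0,"dy":0,"dz":-2.5,"gripper":2},{"ax":0,"ay":0,"az":0,"dx":0,"dy":0,"dz":-2.5,"gripper":2},{"ax":0,"ay":0,"az":0,"dx":0,"dy":0,"dz":-2,"gripper":2},{"ax":0,"ay":0,"az":0,"dx":0,"dy":0,"dz":-1.5,"gripper":2},{"ax":0,"ay":0,"az":0,"dx":0,"dy":0,"dz":-0.8,"gripper":2},{"ax":0,"ay":0,"az":0,"dx":0,"dy":0,"dz":0,"gripper":2}]}' 25 >/dev/null; python3 -c "
from h import *
to(.572,.0982,.12,17)
f=manip.grab_frame('top');g=manip.grab_frame('scene')
crop(g,'pics/g.png',225,130,130,110,5,1.2)"
```

```text
t11.80 p [0.5726 0.094  0.1258] yawY 16.61 tz [-0.  0. -1.] F [ 0.5  0.3 -0.8] op 43.4 gf 25.0 q [ 0.35  0.36 -0.73  1.63  0.25  1.25 -0.13]
d cm [-0.06  0.42 -0.58]
rotvec [-0.    -0.     0.007]
```

View pics/g.png

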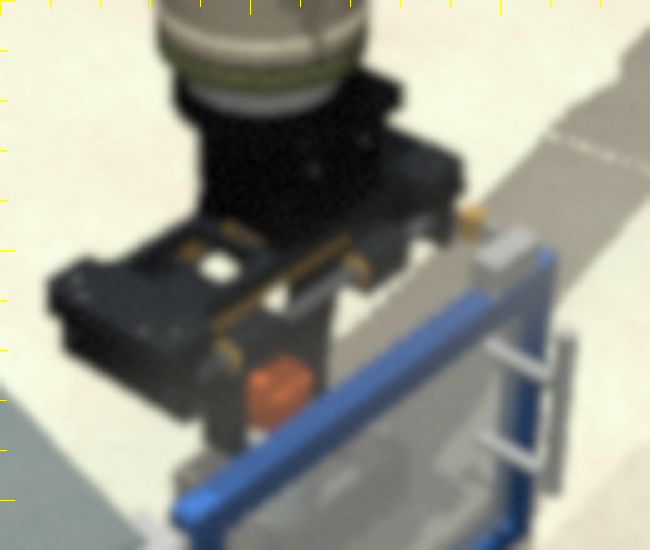

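The crop shows the door unmoved (handle top at (338,197)), with the jar over the pocket and behind the clear panel. I'll correct y, lower the last bit, and check the force.

```bash
python3 -m jog '{"motion":[{"ax":0,"ay":0,"az":0,"dx":0,"dy":0.2,"dz":0,"gripper":2},{"ax":0,"ay":0,"az":0,"dx":0,"dy":0.2,"dz":0,"gripper":2},{"ax":0,"ay":0,"az":0,"dx":0,"dy":0,"dz":-0.2,"gripper":2},{"ax":0,"ay":0,"az":0,"dx":0,"dy":0,"dz":-0.2,"gripper":2},{"ax":0,"ay":0,"az":0,"dx":0,"dy":0,"dz":-0.1,"gripper":2},{"ax":0,"ay":0,"az":0,"dx":0,"dy":0,"dz":0,"gripper":2},{"ax":0,"ay":0,"az":0,"dx":0,"dy":0,"dz":0,"gripper":2},{"ax":0,"ay":0,"az":0,"dx":0,"dy":0,"dz":0,"gripper":2}]}' 25 >/dev/null; python3 -c "
from h import *
to(.572,.0982,.12,17)"
```

```text
t12.90 p [0.5727 0.0981 0.121 ] yawY 16.61 tz [ 0.  0. -1.] F [-0.8 -0.2 -1.1] op 43.0 gf 25.0 q [ 0.35  0.37 -0.73  1.63  0.26  1.24 -0.14]
d cm [-0.07  0.01 -0.1 ]
rotvec [-0.     0.     0.007]
```

```bash
python3 -m jog '{"motion":[{"ax":0,"ay":0,"az":0,"dx":0,"dy":0,"dz":-0.08,"gripper":2},{"ax":0,"ay":0,"az":0,"dx":0,"dy":0,"dz":-0.08,"gripper":2},{"ax":0,"ay":0,"az":0,"dx":0,"dy":0,"dz":-0.06,"gripper":2},{"ax":0,"ay":0,"az":0,"dx":0,"dy":0,"dz":0,"gripper":2},{"ax":0,"ay":0,"az":0,"dx":0,"dy":0,"dz":0,"gripper":2},{"ax":0,"ay":0,"az":0,"dx":0,"dy":0,"dz":0,"gripper":2},{"ax":0,"ay":0,"az":0,"dx":0,"dy":0,"dz":0,"gripper":2},{"ax":0,"ay":0,"az":0,"dx":0,"dy":0,"dz":0,"gripper":2}]}' 25 >/dev/null; python3 -c "
from h import *
st()"
```

```text
t13.90 p [0.5727 0.0981 0.1189] yawY 16.61 tz [ 0.  0. -1.] F [-1.3  0.   3.8] op 43.0 gf 25.0 q [ 0.35  0.37 -0.73  1.64  0.26  1.23 -0.15]
```

The jar is on the rack floor. Release it, rise, and move over the handle.

```bash
python3 -m jog '{"motion":[{"ax":0,"ay":0,"az":0,"dx":0,"dy":0,"dz":0,"gripper":6.4},{"ax":0,"ay":0,"az":0,"dx":0,"dy":0,"dz":0,"gripper":6.4},{"ax":0,"ay":0,"az":0,"dx":0,"dy":0,"dz":0,"gripper":6.4},{"ax":0,"ay":0,"az":0,"dx":0,"dy":0,"dz":0,"gripper":6.4},{"ax":0,"ay":0,"az":0,"dx":0,"dy":0,"dz":1.5,"gripper":6.4},{"ax":0,"ay":0,"az":0,"dx":0,"dy":0,"dz":3,"gripper":6.4},{"ax":0,"ay":0,"az":0,"dx":0,"dy":0,"dz":4,"gripper":6.4},{"ax":0,"ay":0,"az":0,"dx":0,"dy":0,"dz":3.3,"gripper":6.4}]}' 25 && python3 -c "
from h import *
to(.4585,.1611,.142,17)"
```

```text
time_s: 14.9
eef_pos: [0.5728, 0.0984, 0.2396]
tool_rot: [1.876, 2.518, 0.002]
force: [0.4, -0.9, 0.1]
opening: 0.736
grip_force: 0.0
t14.90 p [0.5728 0.0984 0.2396] yawY 16.63 tz [ 0.002  0.    -1.   ] F [ 0.4 -0.9  0.1] op 64.0 gf 0.0 q [ 0.36  0.29 -0.75  1.47  0.2   1.46 -0.1 ]
d cm [-11.43   6.27  -9.76]
rotvec [-0.     0.002  0.006]
```

```bash
python3 -m jog '{"motion":[{"ax":0,"ay":0,"az":0,"dx":-1.4,"dy":0.8,"dz":0,"gripper":6.4},{"ax":0,"ay":0,"az":0,"dx":-2,"dy":1.1,"dz":0,"gripper":6.4},{"ax":0,"ay":0,"az":0,"dx":-2.5,"dy":1.4,"dz":0,"gripper":6.4},{"ax":0,"ay":0,"az":0,"dx":-2.5,"dy":1.4,"dz":0,"gripper":6.4},{"ax":0,"ay":0,"az":0,"dx":-2,"dy":1,"dz":0,"gripper":6.4},{"ax":0,"ay":0,"az":0,"dx":-1,"dy":0.6,"dz":0,"gripper":6.4},{"ax":0,"ay":0,"az":0,"dx":0,"dy":0,"dz":0,"gripper":6.4},{"ax":0,"ay":0,"az":0,"dx":0,"dy":0,"dz":0,"gripper":6.4}]}' 25 >/dev/null
python3 - <<'E'
from h import *
f=manip.grab_frame("top");g=manip.grab_frame("scene")
to(.4585,.1611,.142,17)
print('jar expected px',np.round(w2px(f,(.5727,.0981,.176)),1),np.round(w2px(g,(.5727,.0981,.176)),1))
for F,b in((f,(215,130,315,225)),(g,(235,130,345,240))):
    try: c,s=blob(F,(3,100,60),(18,255,255),b);print(c,s)
    except Exception as e: print(e)
E
```

```text
t16.00 p [0.4591 0.1606 0.2366] yawY 16.56 tz [-0.  0. -1.] F [-1.3  0.7 -0.1] op 64.0 gf 0.0 q [ 0.37  0.05 -0.82  1.7   0.04  1.41 -0.16]
d cm [-0.06  0.05 -9.46]
rotvec [-0.    -0.     0.008]
jar expected px [249.  181.8] [279.3 211. ]
[248.16431925 181.84507042] [ 25  44  17  16 213]
[278.02985075 210.12686567] [ 37  75  15  13 134]
```

The jar stands upright in the rack, within 1 px of the prediction in both views. Descend on the handle and grip it.

```bash
python3 -m jog '{"motion":[{"ax":0,"ay":0,"az":0,"dx":0,"dy":0,"dz":-1.5,"gripper":6.4},{"ax":0,"ay":0,"az":0,"dx":0,"dy":0,"dz":-2,"gripper":6.4},{"ax":0,"ay":0,"az":0,"dx":0,"dy":0,"dz":-2,"gripper":6.4},{"ax":0,"ay":0,"az":0,"dx":0,"dy":0,"dz":-2,"gripper":6.4},{"ax":0,"ay":0,"az":0,"dx":0,"dy":0,"dz":-1.4,"gripper":6.4},{"ax":0,"ay":0,"az":0,"dx":0,"dy":0,"dz":-0.5,"gripper":6.4},{"ax":0,"ay":0,"az":0,"dx":0,"dy":0,"dz":0,"gripper":6.4},{"ax":0,"ay":0,"az":0,"dx":0,"dy":0,"dz":0,"gripper":6.4}]}' 30 >/dev/null; python3 -c "
from h import *
st()" && python3 -m jog '{"motion":[{"ax":0,"ay":0,"az":0,"dx":0,"dy":0,"dz":0,"gripper":0},{"ax":0,"ay":0,"az":0,"dx":0,"dy":0,"dz":0,"gripper":0},{"ax":0,"ay":0,"az":0,"dx":0,"dy":0,"dz":0,"gripper":0},{"ax":0,"ay":0,"az":0,"dx":0,"dy":0,"dz":0,"gripper":0},{"ax":0,"ay":0,"az":0,"dx":0,"dy":0,"dz":0,"gripper":0},{"ax":0,"ay":0,"az":0,"dx":0,"dy":0,"dz":0,"gripper":0},{"ax":0,"ay":0,"az":0,"dx":0,"dy":0,"dz":0,"gripper":0},{"ax":0,"ay":0,"az":0,"dx":0,"dy":0,"dz":0,"gripper":0}]}' 30 >/dev/null; python3 -c "
from h import *
st()"
```

```text
t17.00 p [0.459  0.1612 0.1434] yawY 16.62 tz [ 0.001  0.    -1.   ] F [0.2 0.3 0.1] op 64.1 gf 0.0 q [ 0.35  0.12 -0.83  1.84  0.1   1.22 -0.21]
t18.00 p [0.4588 0.1611 0.1428] yawY 16.61 tz [ 0.  0. -1.] F [ 1.2  0.1 -1.6] op 9.4 gf 30.0 q [ 0.35  0.12 -0.83  1.84  0.1   1.22 -0.21]
```

Gripped the 10 mm bar. Working out the arc steps.

```bash
cat >> h.py <<'E'
H=np.array([.6594,.1712])
def arc(steps,H=H,p=None):
    p=manip.observe()["eef_pos"][:2] if p is None else p
    out=[]
    for a in steps:
        c,s=np.cos(a),np.sin(a);d=p-H;n=H+[c*d[0]-s*d[1],s*d[0]+c*d[1]]
        print("az %.3f dx %.2f dy %.2f"%(a,*(n-p)*100));p=n
    print('end',p)
E
python3 -c "
from h import *
arc([.03,.06,.08,.08,.08,.08,.08,.08]+[.08]*5+[.07,.06,.04])"
```

```text
az 0.030 dx 0.04 dy -0.60
az 0.060 dx 0.13 dy -1.20
az 0.080 dx 0.29 dy -1.58
az 0.080 dx 0.41 dy -1.55
az 0.080 dx 0.54 dy -1.51
az 0.080 dx 0.66 dy -1.47
az 0.080 dx 0.77 dy -1.41
az 0.080 dx 0.88 dy -1.34
az 0.080 dx 0.99 dy -1.27
az 0.080 dx 1.08 dy -1.19
az 0.080 dx 1.18 dy -1.10
az 0.080 dx 1.26 dy -1.00
az 0.080 dx 1.33 dy -0.89
az 0.070 dx 1.22 dy -0.69
az 0.060 dx 1.08 dy -0.52
az 0.040 dx 0.74 dy -0.31
end [ 0.58480539 -0.01532478]
```

```bash
python3 -m jog '{"motion":[{"ax":0,"ay":0,"az":0.03,"dx":0.04,"dy":-0.6,"dz":0,"gripper":0},{"ax":0,"ay":0,"az":0.06,"dx":0.13,"dy":-1.2,"dz":0,"gripper":0},{"ax":0,"ay":0,"az":0.08,"dx":0.29,"dy":-1.58,"dz":0,"gripper":0},{"ax":0,"ay":0,"az":0.08,"dx":0.41,"dy":-1.55,"dz":0,"gripper":0},{"ax":0,"ay":0,"az":0.08,"dx":0.54,"dy":-1.51,"dz":0,"gripper":0},{"ax":0,"ay":0,"az":0.08,"dx":0.66,"dy":-1.47,"dz":0,"gripper":0},{"ax":0,"ay":0,"az":0.08,"dx":0.77,"dy":-1.41,"dz":0,"gripper":0},{"ax":0,"ay":0,"az":0.08,"dx":0.88,"dy":-1.34,"dz":0,"gripper":0}]}' 30; python3 -c "
from h import *
st()"
```

```text
time_s: 19.0
eef_pos: [0.4966, 0.0554, 0.1428]
tool_rot: [1.088, 2.946, 0.004]
force: [6.5, 6.6, -5.7]
opening: 0.103
grip_force: 30.0
t19.00 p [0.4966 0.0554 0.1428] yawY 49.48 tz [ 0.002  0.002 -1.   ] F [ 6.5  6.6 -5.7] op 8.9 gf 30.0 q [ 0.52  0.15 -0.77  1.81  0.11  1.22  0.58]
```

```bash
python3 -m jog '{"motion":[{"ax":0,"ay":0,"az":0.08,"dx":1.01,"dy":-1.24,"dz":0,"gripper":0},{"ax":0,"ay":0,"az":0.08,"dx":1.1,"dy":-1.17,"dz":0,"gripper":0},{"ax":0,"ay":0,"az":0.08,"dx":1.19,"dy":-1.08,"dz":0,"gripper":0},{"ax":0,"ay":0,"az":0.08,"dx":1.27,"dy":-0.98,"dz":0,"gripper":0},{"ax":0,"ay":0,"az":0.08,"dx":1.34,"dy":-0.87,"dz":0,"gripper":0},{"ax":0,"ay":0,"az":0.07,"dx":1.22,"dy":-0.68,"dz":0,"gripper":0},{"ax":0,"ay":0,"az":0.06,"dx":1.08,"dy":-0.51,"dz":0,"gripper":0},{"ax":0,"ay":0,"az":0.03,"dx":0.56,"dy":-0.22,"dz":0,"gripper":0}]}' 30 > /dev/null
python3 - <<'E'
from h import *
f=manip.grab_frame("top");g=manip.grab_frame("scene");s=st()
for F,b in((f,(215,100,330,225)),(g,(200,130,345,260))):
    try: c,q=blob(F,(3,100,60),(18,255,255),b);print(c,q)
    except Exception as e: print(e)
v=s["eef_pos"][:2]-H;u=v/np.hypot(*v);t=np.array([-u[1],u[0]]);print('r',np.hypot(*v),'turned',np.arctan2(v[1],v[0])-np.arctan2(-.0101,-.2006),'Frad',s["force"][:2]@u,'Ftan(closing+)',s["force"][:2]@t)
E
```

```text
t20.10 p [ 0.584  -0.0129  0.1428] yawY 81.36 tz [ 0.     0.001 -1.   ] F [0.4 0.8 2.4] op 9.3 gf 30.0 q [ 0.56  0.37 -0.77  1.6   0.26  1.28  1.18]
[263.76315789 138.01315789] [42 35 15  7 76]
[214. 174.] [14 44  1  1  1]
r 0.19897522896951006 turned 1.1315695512179311 Frad -0.9200520539474738 Ftan(closing+) 0.024596207076867833
```

```bash
cat >> h.py <<'E'
def ft():
    s=st();v=s["eef_pos"][:2]-H;u=v/np.hypot(*v);t=np.array([-u[1],u[0]])
    print('r %.4f turned %.4f Frad %.1f Fclosing %.1f'%(np.hypot(*v),np.arctan2(v[1],v[0])-np.arctan2(-.0101,-.2006)+(0 if v[1]<0 else 0),s["force"][:2]@u,s["force"][:2]@t))
E
python3 -c "
from h import *
arc([.02,.02,.02,.01,.01,.01,.01,.01,.01])"
```

```text
az 0.020 dx 0.37 dy -0.15
az 0.020 dx 0.37 dy -0.14
az 0.020 dx 0.38 dy -0.13
az 0.010 dx 0.19 dy -0.06
az 0.010 dx 0.19 dy -0.06
az 0.010 dx 0.19 dy -0.06
az 0.010 dx 0.19 dy -0.06
az 0.010 dx 0.19 dy -0.06
az 0.010 dx 0.19 dy -0.05
end [ 0.60653413 -0.02062373]
```

```bash
python3 -m jog '{"motion":[{"ax":0,"ay":0,"az":0.02,"dx":0.37,"dy":-0.15,"dz":0,"gripper":0},{"ax":0,"ay":0,"az":0.02,"dx":0.37,"dy":-0.14,"dz":0,"gripper":0},{"ax":0,"ay":0,"az":0.02,"dx":0.38,"dy":-0.13,"dz":0,"gripper":0},{"ax":0,"ay":0,"az":0.01,"dx":0.19,"dy":-0.06,"dz":0,"gripper":0},{"ax":0,"ay":0,"az":0.01,"dx":0.19,"dy":-0.06,"dz":0,"gripper":0},{"ax":0,"ay":0,"az":0,"dx":0,"dy":0,"dz":0,"gripper":0},{"ax":0,"ay":0,"az":0,"dx":0,"dy":0,"dz":0,"gripper":0},{"ax":0,"ay":0,"az":0,"dx":0,"dy":0,"dz":0,"gripper":0}]}' 30 > /dev/null; python3 -c "
from h import *
ft()"; python3 -m jog '{"motion":[{"ax":0,"ay":0,"az":0.01,"dx":0.19,"dy":-0.06,"dz":0,"gripper":0},{"ax":0,"ay":0,"az":0.005,"dx":0.1,"dy":-0.03,"dz":0,"gripper":0},{"ax":0,"ay":0,"az":0,"dx":0,"dy":0,"dz":0,"gripper":0},{"ax":0,"ay":0,"az":0,"dx":0,"dy":0,"dz":0,"gripper":0},{"ax":0,"ay":0,"az":0,"dx":0,"dy":0,"dz":0,"gripper":0},{"ax":0,"ay":0,"az":0,"dx":0,"dy":0,"dz":0,"gripper":0},{"ax":0,"ay":0,"az":0,"dx":0,"dy":0,"dz":0,"gripper":0},{"ax":0,"ay":0,"az":0,"dx":0,"dy":0,"dz":0,"gripper":0}]}' 30 > /dev/null; python3 -c "
from h import *
ft()"
```

```text
t21.10 p [ 0.5985 -0.0182  0.1428] yawY 85.95 tz [ 0.  0. -1.] F [1.7 3.1 0.6] op 9.6 gf 30.0 q [ 0.56  0.4  -0.77  1.56  0.29  1.3   1.25]
r 0.1989 turned 1.2096 Frad -3.5 Fclosing 0.7
t22.10 p [ 0.6015 -0.0191  0.1428] yawY 86.81 tz [ 0.  0. -1.] F [1.7 4.7 0.7] op 9.0 gf 30.0 q [ 0.56  0.41 -0.77  1.55  0.29  1.3   1.27]
r 0.1990 turned 1.2250 Frad -5.0 Fclosing 0.2
```

```bash
python3 -m jog '{"motion":[{"ax":0,"ay":0,"az":0.01,"dx":0.19,"dy":0,"dz":0,"gripper":0},{"ax":0,"ay":0,"az":0.005,"dx":0.1,"dy":0,"dz":0,"gripper":0},{"ax":0,"ay":0,"az":0,"dx":0,"dy":0,"dz":0,"gripper":0},{"ax":0,"ay":0,"az":0,"dx":0,"dy":0,"dz":0,"gripper":0},{"ax":0,"ay":0,"az":0,"dx":0,"dy":0,"dz":0,"gripper":0},{"ax":0,"ay":0,"az":0,"dx":0,"dy":0,"dz":0,"gripper":0},{"ax":0,"ay":0,"az":0,"dx":0,"dy":0,"dz":0,"gripper":0},{"ax":0,"ay":0,"az":0,"dx":0,"dy":0,"dz":0,"gripper":0}]}' 30 > /dev/null; python3 -c "
from h import *
ft()"; python3 -m jog '{"motion":[{"ax":0,"ay":0,"az":0.01,"dx":0.19,"dy":-0.02,"dz":0,"gripper":0},{"ax":0,"ay":0,"az":0.005,"dx":0.1,"dy":-0.02,"dz":0,"gripper":0},{"ax":0,"ay":0,"az":0,"dx":0,"dy":0,"dz":0,"gripper":0},{"ax":0,"ay":0,"az":0,"dx":0,"dy":0,"dz":0,"gripper":0},{"ax":0,"ay":0,"az":0,"dx":0,"dy":0,"dz":0,"gripper":0},{"ax":0,"ay":0,"az":0,"dx":0,"dy":0,"dz":0,"gripper":0},{"ax":0,"ay":0,"az":0,"dx":0,"dy":0,"dz":0,"gripper":0},{"ax":0,"ay":0,"az":0,"dx":0,"dy":0,"dz":0,"gripper":0}]}' 30 > /dev/null; python3 -c "
from h import *
ft()"
```

```text
t23.10 p [ 0.6043 -0.0199  0.1428] yawY 87.63 tz [-0.    -0.001 -1.   ] F [-0.5 -3.5  3.9] op 9.0 gf 30.0 q [ 0.56  0.42 -0.77  1.54  0.3   1.3   1.28]
r 0.1989 turned 1.2397 Frad 3.5 Fclosing 0.4
t24.10 p [ 0.6073 -0.0207  0.1428] yawY 88.49 tz [-0.    -0.001 -1.   ] F [-1.6 -5.1  5. ] op 8.8 gf 30.0 q [ 0.55  0.42 -0.77  1.53  0.3   1.31  1.29]
r 0.1989 turned 1.2553 Frad 5.4 Fclosing -0.2
```

```bash
python3 -m jog '{"motion":[{"ax":0,"ay":0,"az":0.01,"dx":0.19,"dy":-0.08,"dz":0,"gripper":0},{"ax":0,"ay":0,"az":0.005,"dx":0.1,"dy":-0.05,"dz":0,"gripper":0},{"ax":0,"ay":0,"az":0,"dx":0,"dy":0,"dz":0,"gripper":0},{"ax":0,"ay":0,"az":0,"dx":0,"dy":0,"dz":0,"gripper":0},{"ax":0,"ay":0,"az":0,"dx":0,"dy":0,"dz":0,"gripper":0},{"ax":0,"ay":0,"az":0,"dx":0,"dy":0,"dz":0,"gripper":0},{"ax":0,"ay":0,"az":0,"dx":0,"dy":0,"dz":0,"gripper":0},{"ax":0,"ay":0,"az":0,"dx":0,"dy":0,"dz":0,"gripper":0}]}' 30 > /dev/null; python3 -c "
from h import *
ft()"; python3 -m jog '{"motion":[{"ax":0,"ay":0,"az":0.01,"dx":0.19,"dy":-0.05,"dz":0,"gripper":0},{"ax":0,"ay":0,"az":0.005,"dx":0.1,"dy":-0.02,"dz":0,"gripper":0},{"ax":0,"ay":0,"az":0,"dx":0,"dy":0,"dz":0,"gripper":0},{"ax":0,"ay":0,"az":0,"dx":0,"dy":0,"dz":0,"gripper":0},{"ax":0,"ay":0,"az":0,"dx":0,"dy":0,"dz":0,"gripper":0},{"ax":0,"ay":0,"az":0,"dx":0,"dy":0,"dz":0,"gripper":0},{"ax":0,"ay":0,"az":0,"dx":0,"dy":0,"dz":0,"gripper":0},{"ax":0,"ay":0,"az":0,"dx":0,"dy":0,"dz":0,"gripper":0}]}' 30 > /dev/null; python3 -c "
from h import *
ft()"
```

```text
t25.10 p [ 0.6103 -0.0214  0.1428] yawY 89.37 tz [ 0. -0. -1.] F [-0.9 -5.9  4.7] op 9.0 gf 30.0 q [ 0.55  0.43 -0.77  1.53  0.31  1.31  1.31]
r 0.1988 turned 1.2707 Frad 5.9 Fclosing 0.6
t26.10 p [ 0.6122 -0.0219  0.1428] yawY 90.25 tz [-0.002 -0.    -1.   ] F [-6.1 -4.7  7.8] op 9.0 gf 30.0 q [ 0.55  0.44 -0.77  1.52  0.31  1.31  1.32]
r 0.1988 turned 1.2808 Frad 6.0 Fclosing -4.8
```

Resistance starts here, with the roller touched at about 1.273 rad turned. Smaller steps from now on.

```bash
python3 -m jog '{"motion":[{"ax":0,"ay":0,"az":0.005,"dx":0.1,"dy":-0.08,"dz":0,"gripper":0},{"ax":0,"ay":0,"az":0.005,"dx":0.1,"dy":-0.06,"dz":0,"gripper":0},{"ax":0,"ay":0,"az":0,"dx":0,"dy":0,"dz":0,"gripper":0},{"ax":0,"ay":0,"az":0,"dx":0,"dy":0,"dz":0,"gripper":0},{"ax":0,"ay":0,"az":0,"dx":0,"dy":0,"dz":0,"gripper":0},{"ax":0,"ay":0,"az":0,"dx":0,"dy":0,"dz":0,"gripper":0},{"ax":0,"ay":0,"az":0,"dx":0,"dy":0,"dz":0,"gripper":0},{"ax":0,"ay":0,"az":0,"dx":0,"dy":0,"dz":0,"gripper":0}]}' 30 > /dev/null; python3 -c "
from h import *
ft()"; python3 -m jog '{"motion":[{"ax":0,"ay":0,"az":0.005,"dx":0.1,"dy":-0.04,"dz":0,"gripper":0},{"ax":0,"ay":0,"az":0.005,"dx":0.1,"dy":-0.03,"dz":0,"gripper":0},{"ax":0,"ay":0,"az":0,"dx":0,"dy":0,"dz":0,"gripper":0},{"ax":0,"ay":0,"az":0,"dx":0,"dy":0,"dz":0,"gripper":0},{"ax":0,"ay":0,"az":0,"dx":0,"dy":0,"dz":0,"gripper":0},{"ax":0,"ay":0,"az":0,"dx":0,"dy":0,"dz":0,"gripper":0},{"ax":0,"ay":0,"az":0,"dx":0,"dy":0,"dz":0,"gripper":0},{"ax":0,"ay":0,"az":0,"dx":0,"dy":0,"dz":0,"gripper":0}]}' 30 > /dev/null; python3 -c "
from h import *
ft()"
```

```text
t27.10 p [ 0.6137 -0.0222  0.1427] yawY 90.88 tz [-0.003  0.001 -1.   ] F [-7.5 -2.2  9. ] op 8.7 gf 30.0 q [ 0.55  0.44 -0.77  1.51  0.31  1.32  1.33]
r 0.1988 turned 1.2884 Frad 3.9 Fclosing -6.8
t28.10 p [ 0.6163 -0.0228  0.1428] yawY 91.45 tz [-0.002  0.001 -1.   ] F [-6.  -1.6  6.2] op 9.1 gf 30.0 q [ 0.55  0.45 -0.77  1.51  0.32  1.32  1.34]
r 0.1987 turned 1.3017 Frad 2.8 Fclosing -5.5
```

```bash
python3 -m jog '{"motion":[{"ax":0,"ay":0,"az":0.005,"dx":0.1,"dy":-0.04,"dz":0,"gripper":0},{"ax":0,"ay":0,"az":0,"dx":0,"dy":0,"dz":0,"gripper":0},{"ax":0,"ay":0,"az":0,"dx":0,"dy":0,"dz":0,"gripper":0},{"ax":0,"ay":0,"az":0,"dx":0,"dy":0,"dz":0,"gripper":0},{"ax":0,"ay":0,"az":0,"dx":0,"dy":0,"dz":0,"gripper":0},{"ax":0,"ay":0,"az":0,"dx":0,"dy":0,"dz":0,"gripper":0},{"ax":0,"ay":0,"az":0,"dx":0,"dy":0,"dz":0,"gripper":0},{"ax":0,"ay":0,"az":0,"dx":0,"dy":0,"dz":0,"gripper":0}]}' 30 > /dev/null; python3 -c "
from h import *
ft()"
```

```text
t29.10 p [ 0.6177 -0.0231  0.1428] yawY 91.74 tz [-0.001  0.001 -1.   ] F [-3.7 -1.7  5.8] op 9.0 gf 30.0 q [ 0.55  0.45 -0.77  1.5   0.32  1.32  1.35]
r 0.1987 turned 1.3089 Frad 2.5 Fclosing -3.2
```

```bash
python3 -m jog '{"motion":[{"ax":0,"ay":0,"az":0.005,"dx":0.1,"dy":-0.04,"dz":0,"gripper":0},{"ax":0,"ay":0,"az":0,"dx":0,"dy":0,"dz":0,"gripper":0},{"ax":0,"ay":0,"az":0,"dx":0,"dy":0,"dz":0,"gripper":0},{"ax":0,"ay":0,"az":0,"dx":0,"dy":0,"dz":0,"gripper":0},{"ax":0,"ay":0,"az":0,"dx":0,"dy":0,"dz":0,"gripper":0},{"ax":0,"ay":0,"az":0,"dx":0,"dy":0,"dz":0,"gripper":0},{"ax":0,"ay":0,"az":0,"dx":0,"dy":0,"dz":0,"gripper":0},{"ax":0,"ay":0,"az":0,"dx":0,"dy":0,"dz":0,"gripper":0}]}' 30 > /dev/null; python3 -c "
from h import *
ft()"
```

```text
t30.10 p [ 0.6191 -0.0234  0.1428] yawY 92.02 tz [ 0.     0.001 -1.   ] F [0.6 5.3 4.1] op 8.9 gf 30.0 q [ 0.55  0.45 -0.77  1.5   0.32  1.32  1.35]
r 0.1988 turned 1.3163 Frad -5.4 Fclosing -0.5
```

```bash
python3 -m jog '{"motion":[{"ax":0,"ay":0,"az":0.005,"dx":0.1,"dy":0,"dz":0,"gripper":0},{"ax":0,"ay":0,"az":0,"dx":0,"dy":0,"dz":0,"gripper":0},{"ax":0,"ay":0,"az":0,"dx":0,"dy":0,"dz":0,"gripper":0},{"ax":0,"ay":0,"az":0,"dx":0,"dy":0,"dz":0,"gripper":0},{"ax":0,"ay":0,"az":0,"dx":0,"dy":0,"dz":0,"gripper":0},{"ax":0,"ay":0,"az":0,"dx":0,"dy":0,"dz":0,"gripper":0},{"ax":0,"ay":0,"az":0,"dx":0,"dy":0,"dz":0,"gripper":0},{"ax":0,"ay":0,"az":0,"dx":0,"dy":0,"dz":0,"gripper":0}]}' 30 > /dev/null; python3 -c "
from h import *
ft()"
```

```text
t31.10 p [ 0.6204 -0.0237  0.1428] yawY 92.29 tz [ 0.001  0.001 -1.   ] F [2.2 6.2 2.5] op 9.5 gf 30.0 q [ 0.55  0.45 -0.77  1.5   0.32  1.32  1.36]
r 0.1988 turned 1.3232 Frad -6.5 Fclosing 1.0
```

```bash
python3 -m jog '{"motion":[{"ax":0,"ay":0,"az":0.004,"dx":0.06,"dy":0.05,"dz":0,"gripper":0},{"ax":0,"ay":0,"az":0,"dx":0,"dy":0,"dz":0,"gripper":0},{"ax":0,"ay":0,"az":0,"dx":0,"dy":0,"dz":0,"gripper":0},{"ax":0,"ay":0,"az":0,"dx":0,"dy":0,"dz":0,"gripper":0},{"ax":0,"ay":0,"az":0,"dx":0,"dy":0,"dz":0,"gripper":0},{"ax":0,"ay":0,"az":0,"dx":0,"dy":0,"dz":0,"gripper":0},{"ax":0,"ay":0,"az":0,"dx":0,"dy":0,"dz":0,"gripper":0},{"ax":0,"ay":0,"az":0,"dx":0,"dy":0,"dz":0,"gripper":0}]}' 30 > /dev/null; python3 -c "
from h import *
ft()"
```

```text
t32.10 p [ 0.6211 -0.0238  0.1429] yawY 92.48 tz [ 0.001  0.001 -1.   ] F [3.2 5.3 2.4] op 9.3 gf 30.0 q [ 0.55  0.46 -0.77  1.5   0.32  1.32  1.36]
r 0.1988 turned 1.3264 Frad -5.8 Fclosing 2.1
```

The pull inward is growing (2.1 N), so the crest is passed. Release and wait.

```bash
python3 -m jog '{"motion":[{"ax":0,"ay":0,"az":0,"dx":0,"dy":0,"dz":0,"gripper":5.5},{"ax":0,"ay":0,"az":0,"dx":0,"dy":0,"dz":0,"gripper":5.5},{"ax":0,"ay":0,"az":0,"dx":0,"dy":0,"dz":0,"gripper":5.5},{"ax":0,"ay":0,"az":0,"dx":0,"dy":0,"dz":0,"gripper":5.5},{"ax":0,"ay":0,"az":0,"dx":0,"dy":0,"dz":0,"gripper":5.5},{"ax":0,"ay":0,"az":0,"dx":0,"dy":0,"dz":0,"gripper":5.5},{"ax":0,"ay":0,"az":0,"dx":0,"dy":0,"dz":0,"gripper":5.5},{"ax":0,"ay":0,"az":0,"dx":0,"dy":0,"dz":0,"gripper":5.5}]}' 30 > /dev/null
python3 - <<'E'
from h import *
ft();g=manip.grab_frame("scene");f=manip.grab_frame("top")
a=cv2.convertScaleAbs(cv2.resize(g["frame"][165:285,150:270,::-1],(400,400),interpolation=2),alpha=1.2)
b=cv2.convertScaleAbs(cv2.resize(f["frame"][90:190,210:310,::-1] if 0 else f["frame"][80:180,230:330,::-1],(400,400),interpolation=2),alpha=2)
cv2.imwrite("pics/i.png",np.hstack([a,b]))
E
python3 -m jog '{"motion":[{"ax":0,"ay":0,"az":0,"dx":0,"dy":0,"dz":0,"gripper":5.5},{"ax":0,"ay":0,"az":0,"dx":0,"dy":0,"dz":0,"gripper":5.5},{"ax":0,"ay":0,"az":0,"dx":0,"dy":0,"dz":0,"gripper":5.5},{"ax":0,"ay":0,"az":0,"dx":0,"dy":0,"dz":0,"gripper":5.5},{"ax":0,"ay":0,"az":0,"dx":0,"dy":0,"dz":0,"gripper":5.5},{"ax":0,"ay":0,"az":0,"dx":0,"dy":0,"dz":0,"gripper":5.5},{"ax":0,"ay":0,"az":0,"dx":0,"dy":0,"dz":0,"gripper":5.5},{"ax":0,"ay":0,"az":0,"dx":0,"dy":0,"dz":0,"gripper":5.5}]}' 30 |head -1
```

```text
t33.10 p [ 0.6206 -0.0241  0.1428] yawY 92.47 tz [-0.  0. -1.] F [-0.6 -0.4  0.6] op 54.9 gf 0.0 q [ 0.55  0.46 -0.77  1.5   0.32  1.32  1.36]
r 0.1992 turned 1.3245 Frad 0.5 Fclosing -0.5
time_s: 34.2
```

View pics/i.png

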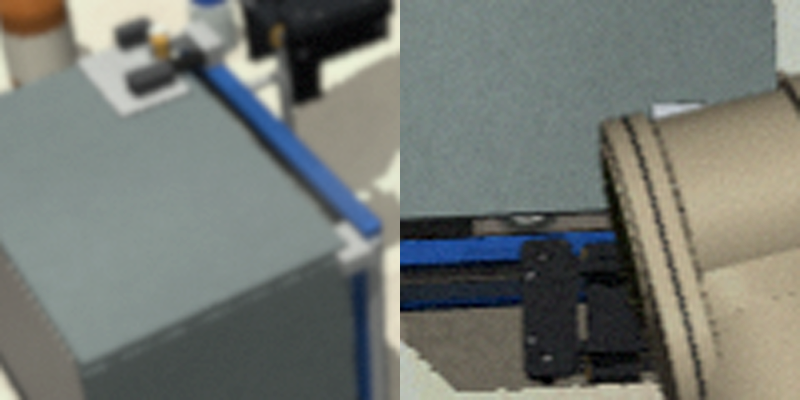

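The picture shows the door shut: its blue top edge lies flush along the cabinet front and the tab sits in the catch at about (200,178) in the scene view. The fingers are clear of the bar, and the hand has been off for over 1.5 s. Next I regrip and compute the opening arc.

```bash
python3 -m jog '{"motion":[{"ax":0,"ay":0,"az":0,"dx":0,"dy":0,"dz":0,"gripper":0},{"ax":0,"ay":0,"az":0,"dx":0,"dy":0,"dz":0,"gripper":0},{"ax":0,"ay":0,"az":0,"dx":0,"dy":0,"dz":0,"gripper":0},{"ax":0,"ay":0,"az":0,"dx":0,"dy":0,"dz":0,"gripper":0},{"ax":0,"ay":0,"az":0,"dx":0,"dy":0,"dz":0,"gripper":0},{"ax":0,"ay":0,"az":0,"dx":0,"dy":0,"dz":0,"gripper":0},{"ax":0,"ay":0,"az":0,"dx":0,"dy":0,"dz":0,"gripper":0},{"ax":0,"ay":0,"az":0,"dx":0,"dy":0,"dz":0,"gripper":0}]}' 40 >/dev/null; python3 -c "
from h import *
ft()
arc([-.01]*4+[-.015]*4+[-.04]+[-.07]*15+[-.06,-.04,-.02])"
```

```text
t35.20 p [ 0.6206 -0.0244  0.1428] yawY 92.46 tz [-0. -0. -1.] F [-1.2 -1.6  0.9] op 8.6 gf 40.0 q [ 0.55  0.46 -0.77  1.5   0.32  1.32  1.36]
r 0.1994 turned 1.3247 Frad 1.9 Fclosing -0.9
az -0.010 dx -0.20 dy 0.04
az -0.010 dx -0.19 dy 0.04
az -0.010 dx -0.19 dy 0.04
az -0.010 dx -0.19 dy 0.05
az -0.015 dx -0.29 dy 0.07
az -0.015 dx -0.29 dy 0.08
az -0.015 dx -0.29 dy 0.08
az -0.015 dx -0.29 dy 0.09
az -0.040 dx -0.76 dy 0.25
az -0.070 dx -1.30 dy 0.51
az -0.070 dx -1.26 dy 0.60
az -0.070 dx -1.22 dy 0.68
az -0.070 dx -1.17 dy 0.77
az -0.070 dx -1.11 dy 0.85
az -0.070 dx -1.05 dy 0.92
az -0.070 dx -0.98 dy 0.99
az -0.070 dx -0.91 dy 1.06
az -0.070 dx -0.83 dy 1.12
az -0.070 dx -0.75 dy 1.17
az -0.070 dx -0.67 dy 1.22
az -0.070 dx -0.58 dy 1.27
az -0.070 dx -0.49 dy 1.31
az -0.070 dx -0.40 dy 1.34
az -0.070 dx -0.30 dy 1.36
az -0.060 dx -0.18 dy 1.18
az -0.040 dx -0.08 dy 0.79
az -0.020 dx -0.03 dy 0.40
end [0.46041026 0.15824963]
```

```bash
python3 -m jog '{"motion":[{"ax":0,"ay":0,"az":-0.01,"dx":-0.2,"dy":0.04,"dz":0,"gripper":0},{"ax":0,"ay":0,"az":-0.01,"dx":-0.19,"dy":0.04,"dz":0,"gripper":0},{"ax":0,"ay":0,"az":-0.01,"dx":-0.19,"dy":0.04,"dz":0,"gripper":0},{"ax":0,"ay":0,"az":-0.01,"dx":-0.19,"dy":0.05,"dz":0,"gripper":0},{"ax":0,"ay":0,"az":-0.015,"dx":-0.29,"dy":0.07,"dz":0,"gripper":0},{"ax":0,"ay":0,"az":-0.015,"dx":-0.29,"dy":0.08,"dz":0,"gripper":0},{"ax":0,"ay":0,"az":-0.015,"dx":-0.29,"dy":0.08,"dz":0,"gripper":0},{"ax":0,"ay":0,"az":-0.015,"dx":-0.29,"dy":0.09,"dz":0,"gripper":0}]}' 40 >/dev/null; python3 -c "
from h import *
ft()"
```

```text
t36.20 p [ 0.6011 -0.0196  0.1427] yawY 86.67 tz [-0. -0. -1.] F [-0.3 -3.5  1.1] op 9.1 gf 40.0 q [ 0.56  0.41 -0.77  1.55  0.29  1.3   1.26]
r 0.1995 turned 1.2240 Frad 3.5 Fclosing 0.7
```

```bash
python3 -m jog '{"motion":[{"ax":0,"ay":0,"az":-0.04,"dx":-0.76,"dy":0.25,"dz":0,"gripper":0},{"ax":0,"ay":0,"az":-0.07,"dx":-1.3,"dy":0.5,"dz":0,"gripper":0},{"ax":0,"ay":0,"az":-0.07,"dx":-1.26,"dy":0.58,"dz":0,"gripper":0},{"ax":0,"ay":0,"az":-0.07,"dx":-1.22,"dy":0.67,"dz":0,"gripper":0},{"ax":0,"ay":0,"az":-0.07,"dx":-1.17,"dy":0.76,"dz":0,"gripper":0},{"ax":0,"ay":0,"az":-0.07,"dx":-1.11,"dy":0.84,"dz":0,"gripper":0},{"ax":0,"ay":0,"az":-0.07,"dx":-1.05,"dy":0.92,"dz":0,"gripper":0},{"ax":0,"ay":0,"az":-0.07,"dx":-0.98,"dy":0.99,"dz":0,"gripper":0}]}' 40 >/dev/null; python3 -c "
from h import *
ft();
print(np.hypot(*(np.array([.4588,.1611])-H)))
arc([-.07]*8+[-.06,-.05,-.03,-.01])"
```

```text
t37.20 p [0.5118 0.0358 0.1426] yawY 56.21 tz [-0.001 -0.001 -1.   ] F [-2.2 -3.8  1.2] op 8.3 gf 40.0 q [ 0.54  0.19 -0.76  1.78  0.14  1.23  0.72]
r 0.2002 turned 0.6920 Frad 4.2 Fclosing 1.3
0.20085410127751935
az -0.070 dx -0.91 dy 1.07
az -0.070 dx -0.83 dy 1.13
az -0.070 dx -0.75 dy 1.18
az -0.070 dx -0.67 dy 1.23
az -0.070 dx -0.58 dy 1.28
az -0.070 dx -0.49 dy 1.31
az -0.070 dx -0.40 dy 1.34
az -0.070 dx -0.30 dy 1.37
az -0.060 dx -0.18 dy 1.19
az -0.050 dx -0.10 dy 1.00
az -0.030 dx -0.03 dy 0.60
az -0.010 dx -0.01 dy 0.20
end [0.45926678 0.16473856]
```

```bash
python3 -m jog '{"motion":[{"ax":0,"ay":0,"az":-0.07,"dx":-0.91,"dy":1.07,"dz":0,"gripper":0},{"ax":0,"ay":0,"az":-0.07,"dx":-0.83,"dy":1.13,"dz":0,"gripper":0},{"ax":0,"ay":0,"az":-0.07,"dx":-0.75,"dy":1.18,"dz":0,"gripper":0},{"ax":0,"ay":0,"az":-0.07,"dx":-0.67,"dy":1.23,"dz":0,"gripper":0},{"ax":0,"ay":0,"az":-0.07,"dx":-0.58,"dy":1.28,"dz":0,"gripper":0},{"ax":0,"ay":0,"az":-0.07,"dx":-0.49,"dy":1.31,"dz":0,"gripper":0},{"ax":0,"ay":0,"az":-0.07,"dx":-0.4,"dy":1.34,"dz":0,"gripper":0},{"ax":0,"ay":0,"az":-0.06,"dx":-0.26,"dy":1.17,"dz":0,"gripper":0}]}' 40 >/dev/null; python3 -c "
from h import *
ft()";python3 -m jog '{"motion":[{"ax":0,"ay":0,"az":-0.05,"dx":-0.17,"dy":1,"dz":0,"gripper":0},{"ax":0,"ay":0,"az":-0.04,"dx":-0.1,"dy":0.8,"dz":0,"gripper":0},{"ax":0,"ay":0,"az":-0.02,"dx":-0.04,"dy":0.4,"dz":0,"gripper":0},{"ax":0,"ay":0,"az":0,"dx":0,"dy":0,"dz":0,"gripper":0},{"ax":0,"ay":0,"az":0,"dx":0,"dy":0,"dz":0,"gripper":0},{"ax":0,"ay":0,"az":0,"dx":0,"dy":0,"dz":0,"gripper":0},{"ax":0,"ay":0,"az":0,"dx":0,"dy":0,"dz":0,"gripper":0},{"ax":0,"ay":0,"az":0,"dx":0,"dy":0,"dz":0,"gripper":0}]}' 40 >/dev/null; python3 -c "
from h import *
ft()"
```

```text
t38.20 p [0.4616 0.1339 0.1426] yawY 24.79 tz [-0.004 -0.001 -1.   ] F [-9.8 -3.3  7.1] op 8.6 gf 40.0 q [ 0.4   0.11 -0.81  1.85  0.08  1.22 -0.01]
r 0.2013 turned 0.1363 Frad 10.3 Fclosing 1.4
t39.20 p [0.4584 0.1565 0.1426] yawY 18.66 tz [-0.004  0.    -1.   ] F [-9.9 -0.2  7.5] op 9.0 gf 40.0 q [ 0.36  0.12 -0.82  1.84  0.09  1.22 -0.17]
r 0.2016 turned 0.0226 Frad 9.9 Fclosing -0.5
```

Wide open at about 75°. Relieve the side load, let go, rise clear and back off.

```bash
python3 -m jog '{"motion":[{"ax":0,"ay":0,"az":0,"dx":-0.1,"dy":0,"dz":0,"gripper":0},{"ax":0,"ay":0,"az":0,"dx":-0.08,"dy":0,"dz":0,"gripper":0},{"ax":0,"ay":0,"az":0,"dx":0,"dy":0,"dz":0,"gripper":0},{"ax":0,"ay":0,"az":0,"dx":0,"dy":0,"dz":0,"gripper":5.5},{"ax":0,"ay":0,"az":0,"dx":0,"dy":0,"dz":0,"gripper":5.5},{"ax":0,"ay":0,"az":0,"dx":0,"dy":0,"dz":0,"gripper":5.5},{"ax":0,"ay":0,"az":0,"dx":0,"dy":0,"dz":0,"gripper":5.5},{"ax":0,"ay":0,"az":0,"dx":0,"dy":0,"dz":0,"gripper":5.5}]}' 40 |tail -2 && python3 -m jog '{"motion":[{"ax":0,"ay":0,"az":0,"dx":0,"dy":0,"dz":1,"gripper":5.5},{"ax":0,"ay":0,"az":0,"dx":0,"dy":0,"dz":2,"gripper":5.5},{"ax":0,"ay":0,"az":0,"dx":0,"dy":0,"dz":3,"gripper":5.5},{"ax":0,"ay":0,"az":0,"dx":0,"dy":0,"dz":3,"gripper":5.5},{"ax":0,"ay":0,"az":0,"dx":0,"dy":0,"dz":3,"gripper":5.5},{"ax":0,"ay":0,"az":0,"dx":0,"dy":2,"dz":1,"gripper":5.5},{"ax":0,"ay":0,"az":0,"dx":0,"dy":3,"dz":0,"gripper":5.5},{"ax":0,"ay":0,"az":0,"dx":0,"dy":2,"dz":0,"gripper":5.5}]}' >/dev/null
python3 - <<'E'
from h import *
st();f=manip.grab_frame("top");g=manip.grab_frame("scene")
# door pose should be swing ~1.30: expected jar cap and handle
a=cv2.imread("pics/top0.png")[:,:,::-1]
for n,F,b in(("jar top",f,(215,130,315,225)),("jar scene",g,(235,130,345,240))):
    try: c,s=blob(F,(3,100,60),(18,255,255),b);print(n,c,s,px2w(F,*c,.176))
    except Exception as e: print(n,e)
print('hand off?',manip.observe()["force"])
for n,box in(("spare",(395,180,430,210)),):
    c,_=blob(f,(100,120,60),(125,255,255),box);print(n,c)
# change vs. start image on the bench-left objects and flask
for n,(u0,v0,u1,v1) in dict(left=(95,125,180,310),flask=(400,115,445,160),spare=(400,180,430,210)).items():
    d=cv2.absdiff(cv2.GaussianBlur(f["frame"],(5,5),0),cv2.GaussianBlur(a.copy(),(5,5),0))[v0:v1,u0:u1].max(2);print(n,'changed px',int((d>20).sum()))
E
```

```text
opening: 0.569
grip_force: 0.0
t41.20 p [0.4589 0.2263 0.2737] yawY 18.61 tz [ 0.001  0.001 -1.   ] F [ 0.7 -0.2 -0. ] op 54.8 gf 0.0 q [ 0.27  0.12 -0.88  1.57  0.09  1.49 -0.29]
jar top [249.70813397 180.61244019] [ 27  43  17  16 209] [0.57555335 0.09636677 0.176     ]
jar scene [276.0942029 209.9057971] [ 35  75  15  13 138] [0.57681994 0.09108342 0.176     ]
hand off? [-0.11328341  0.56723821 -0.77124509]
spare [414.87261146 194.47133758]
left changed px 4905
flask changed px 0
spare changed px 0
```

The jar stands in the rack at the position expected for a door about 75° open, and the hand is clear. The flask and spare jar are unchanged. The picture difference on the left is probably the arm and its shadow, since the hand never got near those objects.

```bash
python3 -c "
from plant import manip
print(manip.job_done())"
```

```text
the job is handed in; nothing more can be done
None
```

The job is handed in at about 41 s: the jar stands in the rack, the door was caught shut with the hand off it for over a second, and it is now open again at about 75° with the hand clear; I did not read the buffer's travel directly or recheck the objects on the left of the bench, which the hand never went near.

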